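Hang the specimen carrier in the balance

TASK

Reach through the open top of the balance's glass draft shield and hang the steel specimen carrier by its hook on the wire arch inside, seated down in the dip of the arch's bar and hanging free, without touching the shield's frame or glass and without pressing hard on the weighing pan, which must never feel more than 10 N. Then slide the top cover fully shut for the weighing. Leave everything else on the bench where it is.

Things in the scene. Friction and masses are not known exactly. Their poses are not given: they have to be found in the camera images.
- balance: White laboratory balance, 335 long (x), 220 wide (y), 240 tall, fixed; origin at the centre of its underside on the bench, x to its rear (away from the user), z up. Figures 'of the balance' are in this frame, mm. Low control panel in front (x below -86); glass draft shield x -86..104, z 60..240; white rear housing x 104..170, up to z 238.
- shield: Fixed draft shield of the balance: aluminium posts and top frame, clear glass walls, white rear housing; origin and axes those of balance. Outside wall faces at x -86, y -110 and y 110 of the balance. The sliding cover and its handle are not part of it.
- hole (a point): Centre of the open hole in the shield's top frame, level with the frame's upper face, z 240 of the balance. The hole is the only way in: 125 along x, 184 along y. Frame 6 thick; two guide strips for the cover, 7 tall, stand on it beyond y -105 and 105.
- pan: Bright metal weighing pan inside the shield, 140 (x) x 165 (y) x 4; origin at the centre of its underside, at (15, 0, 68) of the balance, same axes. It sinks on its spring 1 mm per 1.8 N, at most 6. A bent-wire arch (4 mm round steel rod) stands on it on magnetic feet and slips sideways only above 6 N.
- bar_mid (a point): Point over the pan's middle on the centre line of the arch's level bar (along y, 104 long; ends bend 40 to the rear, then down to the pan), at (15, 0, 187.7) of the balance. NOT the dip: the bar's dip, 7 deep, 10 wide at top, 5 at bottom (centre lines), is in the bar's middle, but the arch was set down by hand up to 20 to either side in y, unmeasured: see or feel it.
- carrier: Loose carrier of bright steel wire, 143 tall, about 0.13 kg, standing on its round dish (40 across, 11 tall); origin at the centre of its underside, z up, x the way its hook's mouth faces. A 4 mm wire rises from the dish, steps to x -7 from z 42 to 52, runs up to z 95, crosses level to x 7 (the crown) and ends there pointing down, tip at z 85: a hook 10 clear inside.
- crown (a point): Middle of the crown wire's centre line, 95 above the carrier's underside. Seated in the dip it is about z 185 of the balance, on the level bar about 191. To hook on: mouth to the balance's rear, lower the dish in front of the bar, move back with the bar level with z 60..80 of the carrier, then lower on to the bar.
- grip (a point): Centre of the carrier's steel grip block, 14 (x) x 12 (y) x 26 tall, z 117..143 of the carrier, on a 6 mm stem above the crown; to be taken from above.
- cover (a joint): Glass cover of the shield's top hole, 137 x 206 x 5, lying on the top frame, sliding along the balance's x: 0 = shut, 0.125 m = fully open, to the rear; friction about 1 N. Starts open.
- cover_handle (a point): Centre of the cover's aluminium bar handle, 10 (x) x 70 (y) x 22 tall, near the cover's front edge; its top is 11 above this point, the cover's glass 11 below. With the cover shut it lies at (-58, 0, 256.5) of the balance.
- beaker: Loose glass beaker, 66 across, 85 tall; origin at underside. Leave alone.
- mount_a: Loose resin-mounted specimen, disc 32 across, 18 tall; origin at underside. Leave alone.
- mount_b: Another such mounted specimen. Leave alone.
- mount_c: Another such mounted specimen. Leave alone.
- weight: Loose steel knob weight, 28 across, 49 tall; origin at underside. Leave alone.
- tweezers: Loose tweezers, about 128 long, 6 tall, lying flat; origin at the middle. Leave alone.
- slide_box: Loose box of slides, 84 x 32 x 29; origin at underside. Leave alone.
- jar: Loose small amber jar with black cap, 44 across, 60 tall; origin at underside. Leave alone.
Things that resemble listed ones, but are neither listed nor needed, are in the scene too. Several things have the shape of the carrier; the one meant has the colours described above.

How it is judged (in metres and radians):
On the way:
1. the carrier hangs by its hook in the dip of the arch, let go, the cover not yet shut (z of crown in the frame of balance between 0.179 and 0.1885 m and y of crown in the frame of balance between -0.03 and 0.03 m and x of crown in the frame of balance between 0.003 and 0.027 m and angle between carrier's own z axis and vertical below 0.15 rad and contact force between carrier and pan above 0.3 N and contact force between each of the arm, the fingers and carrier below 0.05 N and value of joint cover above 0.03 m), for 0.2 s.
At the end, for the whole second after the job is handed in: The carrier hangs at rest (below 0.03 m/s) and upright (within 0.15 rad) with its crown down in the dip of the arch: crown at z 179 to 188.5 mm, within 12 mm of the bar in x and 30 mm of the middle in y of the balance, its weight on the arch and pan, not held; the cover is shut to within 4 mm (z of crown in the frame of balance between 0.179 and 0.1885 m and y of crown in the frame of balance between -0.03 and 0.03 m and x of crown in the frame of balance between 0.003 and 0.027 m and angle between carrier's own z axis and vertical below 0.15 rad and contact force between carrier and pan above 0.3 N and contact force between each of the arm, the fingers and carrier below 0.05 N and value of joint cover below 0.004 m and linear speed of carrier below 0.03 m/s); the robot touches nothing.
It fails at once if the carrier touches the draft shield (over 0.5 N) (contact force between carrier and shield above 0.5 N).
It fails at once if the robot touches the draft shield (over 0.5 N) (contact force between any of the arm, the fingers and shield above 0.5 N).
It fails at once if the weighing pan or its arch is pressed with more than 10 N (contact force between anything else and pan above 10 N).
It fails at once if something else on the bench is moved more than 20 mm (distance of any of beaker, mount_a, mount_b, mount_c, weight, tweezers, slide_box, jar from where it was at the start of the episode above 0.02 m).
It also fails if it takes over 72 s, if anything falls off the work surface, if the arm or the gripper's body presses on something with over 40 N, if the wrist force passes 120 N, or if a joint passes its speed limit or range.

ROBOT

A 7-joint arm with a two-finger parallel gripper is mounted at the origin on the work surface. World frame = base frame: x ahead of the robot, y to its left, z up, the work surface at z = 0. Lengths are in m, angles in degrees, forces in N, time in s.
With the tool pointing down it reaches from about 0.425 to 0.925 m from the base axis. Payload 6.8 kg.
Tool frame: the origin (TCP) lies at the very end of the fingers, on their centre line; the grasp point (between the pads) lies behind it (env.pinch_z is the z of the grasp point in the tool frame, in m); z points along the fingers, y is the direction in which the jaws open and shut (so a half turn about z gives the same grasp; the last joint's range is limited). The gripper opens to 88 mm and grips with 3 to 60 N. Pads are 20 mm wide; open, the fingers measure 115 mm over their backs; the gripper's body (75 mm by 178 mm) begins 61 mm behind the grasp point.
Start: joints at [62.733, 27.33, 1.283, 89.118, -0.659, 63.558, -4.761], TCP at [0.243, -0.63, 0.223] pointing down, gripper open.
Joint ranges: [-169.35, 169.35], [-19.33, 120.38], [-80.79, 83.38], [13.8, 139.57], [-78.32, 258.32], [9.67, 109.79], [-169.56, 169.56]. Speed limits (degrees/s): [136.94, 136.94, 180, 180, 180, 180, 180].

INTERFACE

Orientations are given as [roll, pitch, yaw] about the fixed x, y, z axes, in that order (R = Rz(yaw) Ry(pitch) Rx(roll)).
In Python, from workcell import status, eyes, job_done, env gives the robot as it stands.
- The arm moves only by the shell command python3 -m inch 'ROWS' [FORCE]. ROWS is JSON, a list of rows, each a list of 7 numbers: the shift along the tool's x, y, z in cm, then the turn, a rotation vector about the tool's x, y, z in degrees, then the opening, from 0 (shut) to 1 (fully open). In form: [[tx, ty, tz, wx, wy, wz, hand], ...]. A call has 1 to 20 rows; each row shifts and turns the commanded pose from where the row before left it, along the tool's axes as they then stand; what a row does not reach is not made up. A row lasts 1/10 s, in which the tool goes at most 50 mm and 8.59 degrees, less where a joint would pass 70% of its speed; a pose out of reach is approached as far as the arm can. A call with a gripper value outside its range is refused whole. The fingers move at their own pace and stop on an object; FORCE is the grip in N (left out, the last holds). Time passes only in rows, so rows that do not move let the fingers close. It gives the time, the measured TCP pose, the force and the opening at its end, in the units of the state.
- status.get_state(): the state, without advancing time (a new reading comes with each control period).
- eyes.camera(name): name is "side" or "top"; returns (picture, depth): 400x640x3 uint8, red, green, blue; 400x640 float32, m along the optical axis (not along the pixel's ray), 0 where there is no reading.
- eyes.calibration(name): a dict with "intrinsics" (3x3 intrinsics, pixels), "cam_to_world" (4x4, takes a point from camera to world coordinates). Camera axes: x right, y up, looking along -z (the intrinsics and any distortion apply to the point x, -y, -z); pixel columns grow to the right and rows downward; lengths in m; the calibration is good to about 2 mm. A picture is of the moment at which its call begins. calibration takes no time and is no camera call.
- job_done(): hands the job in, once; it reports no verdict.
The state is a dict: "clock": time; "joint_positions": joint angles; "dq": joint speeds; "joint_efforts": joint torques, N m; "eef_pos": TCP position; "eef_rot": TCP orientation; "wrist_force": force on the tool from outside, world axes, zero at the start; "torque": the same for the moment, N m; "finger_gap": finger opening in m.
Only numpy, scipy, OpenCV 4.12 (cv2) and the standard library are available. Lean on these libraries where they do the work, as an engineer would, in place of code of your own. Each camera call takes 0.05 s, during which the arm holds its last target. There are 200 camera calls.

## Working session

There is one attempt and no reset: what is moved stays moved. The work goes in short steps, Python scripts to look and compute and a shell command to move; the robot and the scene stay as the last step left them, time stands still between calls to the robot, and variables do not carry over. Pictures are saved under pics/ and viewed, about 8 in all and at most 12, crops included, and the job is handed in when it is done.

```bash
ls; mkdir -p pics; cat > h.py <<'E'
import numpy as np, cv2
from workcell import status, eyes, env
def grab(name):
    p,d=eyes.camera(name); c=eyes.calibration(name)
    return p,d,np.array(c["intrinsics"]),np.array(c["cam_to_world"]),c
def pts(d,K,T):
    v,u=np.mgrid[:d.shape[0],:d.shape[1]]
    x=(u-K[0,2])/K[0,0]*d; y=(v-K[1,2])/K[1,1]*d
    P=np.stack([x,-y,-d],-1)
    return P@T[:3,:3].T+T[:3,3]
def save(n,p): cv2.imwrite('pics/'+n,cv2.cvtColor(p,cv2.COLOR_RGB2BGR))
E
python3 - <<'E'
from h import *
print(status.get_state(), env.pinch_z)
for n in("top","side"):
    p,d,K,T,c=grab(n); save(n+'0.png',p); np.savez(n+'0.npz',p=p,d=d,K=K,T=T)
    print(n,K,T,{k:v for k,v in c.items() if k not in("intrinsics","cam_to_world")},(d>0).mean())
E
```

```text
pics
{'clock': 0.0, 'joint_positions': array([62.73366623, 27.37670043,  1.28289727, 89.17557455, -0.65795733,
       63.55804128, -4.76029442]), 'dq': array([-0.01469352,  0.0745161 , -0.06120843,  0.01362265, -0.05777755,
       -0.02523733, -0.04554841]), 'joint_efforts': array([ 6.78481283e-04, -5.82845557e+01,  1.53473508e+00, -2.72606117e+01,
       -5.44521224e-02,  1.67561020e-02,  1.44477094e-04]), 'eef_pos': array([ 0.24244043, -0.62933405,  0.2216923 ]), 'eef_rot': array([-1.79897528e+02,  9.82893131e-03,  2.10727400e+01]), 'wrist_force': array([0.28998754, 0.25524554, 0.07173281]), 'torque': array([-0.07718198,  0.00807825,  0.00766331]), 'finger_gap': 0.08800700884218954} -0.0187
top [[438.81472524   0.         316.63400555]
 [  0.         438.81472524 195.84671758]
 [  0.           0.           1.        ]] [[ 0.01289333  0.9972706  -0.0726988   0.40360898]
 [-0.99984089  0.01375457  0.01135847 -0.01212787]
 [ 0.01232741  0.07254079  0.99728926  1.31196006]
 [ 0.          0.          0.          1.        ]] {} 0.99598046875
side [[364.84438866   0.         315.74106484]
 [  0.         364.84438866 205.79813165]
 [  0.           0.           1.        ]] [[-0.94405063  0.26169164 -0.20071347  0.2603826 ]
 [-0.32931808 -0.71508574  0.61660521  0.65119471]
 [ 0.01783309  0.64820511  0.76125693  1.01098949]
 [ 0.          0.          0.          1.        ]] {} 0.9959375
```

View pics/top0.png

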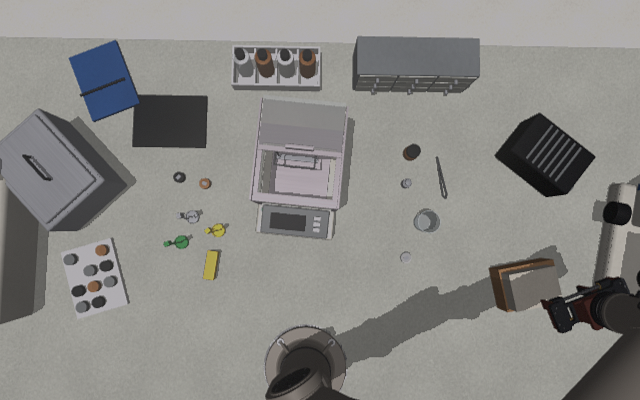

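View pics/side0.png

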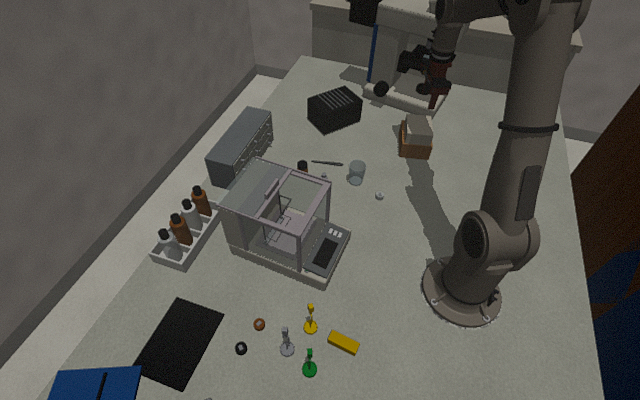

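The top view shows the balance at about (300,165) with its cover open to the rear. Three things have the carrier's shape: grey at (190,215), green at (178,241) and yellow at (217,229). Only the grey one is bright steel. I'll confirm it in an enlarged crop.

```bash
python3 - <<'E'
from h import *
t=np.load('top0.npz');s=np.load('side0.npz')
def crop(p,u0,v0,w,h,W,H): return cv2.resize(p[v0:v0+h,u0:u0+w],(W,H),interpolation=cv2.INTER_CUBIC)
a=np.hstack([crop(t['p'],160,195,80,60,400,300),crop(s['p'],260,295,80,60,400,300)])
b=np.hstack([crop(t['p'],245,95,112,150,300,400)[:300],crop(s['p'],215,150,140,140,500,300)])
b=np.hstack([crop(t['p'],245,95,110,83,400,300),crop(s['p'],230,160,108,81,400,300)])
save('crop1.png',np.vstack([a,b]))
P=pts(t['d'],t['K'],t['T']);Q=pts(s['d'],s['K'],s['T'])
for nm,X in(('top',P),('side',Q)):
  for lo,hi in((-.01,.01),(.1,.12),(.12,.16)):
    pass
# carriers region: clusters by height, colour
for nm,X,im in(('top',P,t['p']),('side',Q,s['p'])):
  m=(X[...,0]>.2)&(X[...,0]<.6)&(X[...,1]>.2)&(X[...,1]<.42)&(X[...,2]>.02)
  n,l,st,c=cv2.connectedComponentsWithStats(m.astype(np.uint8))
  for i in range(1,n):
    if st[i,4]<4: continue
    k=l==i; z=X[k]; top=z[z[:,2]>z[:,2].max()-.012]
    print(nm,c[i].round(0),st[i,4],z.mean(0).round(3),'top',top.mean(0).round(3),z[:,2].max().round(3),im[k].mean(0).round(0))
E
```

```text
top [181. 215.] 55 [0.433 0.34  0.12 ] top [0.433 0.341 0.143] 0.148 [112. 111. 113.]
top [210. 230.] 55 [0.394 0.263 0.115] top [0.394 0.264 0.142] 0.149 [135. 128.  70.]
top [170. 242.] 59 [0.359 0.37  0.115] top [0.359 0.371 0.141] 0.146 [ 73. 102.  76.]
top [210. 264.] 328 [0.294 0.279 0.028] top [0.294 0.279 0.029] 0.036 [168. 156.  78.]
side [310. 310.] 67 [0.392 0.269 0.121] top [0.392 0.267 0.141] 0.145 [108.  91.  17.]
side [261. 321.] 7 [0.526 0.302 0.021] top [0.526 0.302 0.021] 0.022 [97. 81. 68.]
side [285. 333.] 81 [0.431 0.345 0.116] top [0.432 0.344 0.142] 0.146 [80. 80. 81.]
side [343. 341.] 392 [0.293 0.282 0.029] top [0.293 0.282 0.029] 0.034 [140. 113.   6.]
side [239. 348.] 6 [0.549 0.389 0.021] top [0.549 0.389 0.021] 0.022 [92. 93. 96.]
side [309. 355.] 63 [0.356 0.376 0.125] top [0.357 0.374 0.142] 0.146 [25. 77. 33.]
```

View pics/crop1.png

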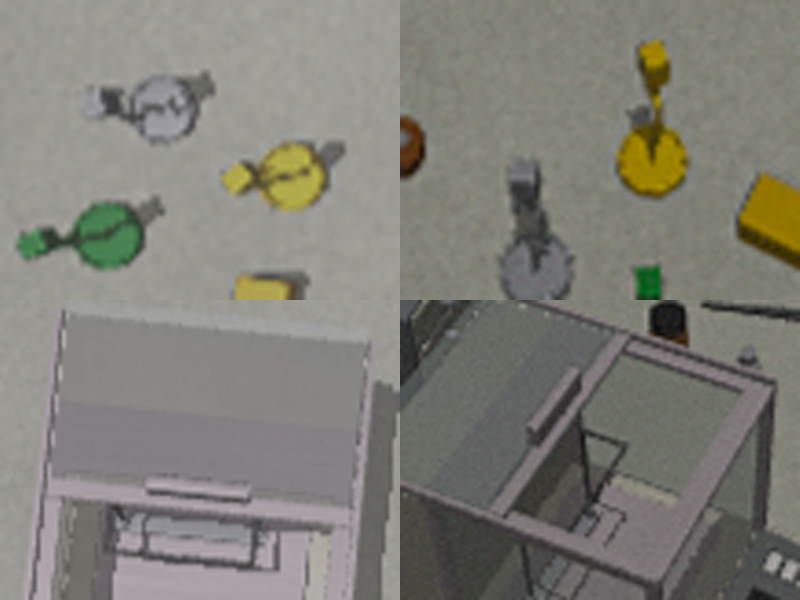

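The crop confirms it. The steel carrier's block is at top (182,214) and side (285,325), and the yellow and green ones are only look-alikes. Next I fit the carrier's yaw and the balance's pose.

```bash
cat > fit.py <<'E'
from h import *
from scipy.optimize import minimize
t=np.load('top0.npz');s=np.load('side0.npz')
P={}
def proj(X,K,T):
    X=np.asarray(X,float); c=(X-T[:3,3])@T[:3,:3]
    return np.stack([K[0,0]*c[:,0]/-c[:,2]+K[0,2], K[1,1]*-c[:,1]/-c[:,2]+K[1,2]],-1), -c[:,2]
def rend(x,y,yaw,K,T,off,box,sc=8):
    u0,v0,w,h=box; im=np.zeros((h*sc,w*sc),np.uint8); cy,sy=np.cos(yaw),np.sin(yaw)
    def tr(p): p=np.array(p,float)/1000; return np.stack([x+cy*p[:,0]-sy*p[:,1],y+sy*p[:,0]+cy*p[:,1],p[:,2]],-1)
    def px(p): q,d=proj(tr(p),K,T); return ((q+off-[u0,v0]+.5)*sc), d
    for poly,th in(([[0,0,20],[0,0,42],[-7,0,52],[-7,0,95],[7,0,95],[7,0,85]],4),([[0,0,95],[0,0,117]],6)):
        q,d=px(poly); cv2.polylines(im,[q.round().astype(np.int32)],False,1,max(1,int(round(th/1000*K[0,0]/d.mean()*sc))))
    q,_=px([[a,b,c] for a in(-7,7) for b in(-6,6) for c in(117,143)])
    cv2.fillConvexPoly(im,cv2.convexHull(q.round().astype(np.int32)),1)
    return cv2.resize(im.astype(np.float32),(w,h),interpolation=cv2.INTER_AREA)
E
python3 - <<'E'
from fit import *
from scipy.ndimage import shift
res={}
tot=0
yaws=np.radians(np.arange(0,360,7.5))
for nm,D,c0,cen in(('top',t,(.433,.341),(183,215)),('side',s,(.432,.344),(285,333))):
    X=pts(D['d'],D['K'],D['T']); box=(cen[0]-22,cen[1]-22,44,44)
    sl=np.s_[box[1]:box[1]+44,box[0]:box[0]+44]
    m=((X[...,2]>.020)&(X[...,2]<.2)&(np.hypot(X[...,0]-c0[0],X[...,1]-c0[1])<.03))[sl].astype(np.float32)
    sc=[]
    for yw in yaws:
        best=9e9
        for du in np.arange(-2,2.1,.25):
            for dv in np.arange(-2,2.1,.25):
                r=rend(*c0,yw,D['K'],D['T'],np.array([du,dv]),box,4); e=((r-m)**2).sum()
                if e<best: best=e;b=(du,dv)
        sc.append((best,b))
    e=np.array([q[0] for q in sc]);tot=tot+e; res[nm]=sc
    print(nm,'sum',m.sum()); 
    for i in np.argsort(e)[:8]: print(np.degrees(yaws[i]),sc[i])
print('tot',[(np.degrees(yaws[i]),tot[i].round(1)) for i in np.argsort(tot)[:10]])
X=pts(t['d'],t['K'],t['T'])
for lo,hi in((.232,.262),):
    m=((X[...,2]>lo)&(X[...,2]<hi)&(X[...,0]<.95)&(abs(X[...,1])<.25)&(X[...,0]>.45)).astype(np.uint8)
    n,l,st,c=cv2.connectedComponentsWithStats(m);i=1+np.argmax(st[1:,4]);q=X[l==i][:,:2].astype(np.float32)
    print(st[i],cv2.minAreaRect(q*1000)); save('m.png',np.repeat((l==i)[...,None]*255,3,2).astype(np.uint8))
    np.save('frame.npy',X[l==i])
E
```

```text
top sum 55.0
7.499999999999999 (np.float32(6.0976562), (np.float64(-0.75), np.float64(-0.25)))
0.0 (np.float32(6.2070312), (np.float64(-0.5), np.float64(-0.25)))
14.999999999999998 (np.float32(7.6445312), (np.float64(-0.75), np.float64(-0.25)))
352.5 (np.float32(8.0546875), (np.float64(-0.5), np.float64(-0.25)))
22.5 (np.float32(10.441406), (np.float64(-0.75), np.float64(-0.25)))
345.0 (np.float32(11.0703125), (np.float64(-0.5), np.float64(-0.25)))
29.999999999999996 (np.float32(12.28125), (np.float64(-1.0), np.float64(-0.25)))
337.5 (np.float32(14.1953125), (np.float64(-0.5), np.float64(-0.25)))
side sum 81.0
14.999999999999998 (np.float32(7.625), (np.float64(-0.25), np.float64(-0.5)))
7.499999999999999 (np.float32(8.8515625), (np.float64(-0.25), np.float64(-0.5)))
22.5 (np.float32(9.496094), (np.float64(-0.25), np.float64(-0.5)))
0.0 (np.float32(10.6953125), (np.float64(-0.25), np.float64(-0.5)))
29.999999999999996 (np.float32(13.261719), (np.float64(-0.25), np.float64(-0.5)))
37.5 (np.float32(17.1875), (np.float64(-0.25), np.float64(-0.5)))
352.5 (np.float32(18.457031), (np.float64(0.0), np.float64(-0.5)))
45.0 (np.float32(19.777344), (np.float64(-0.25), np.float64(-0.5)))
tot [(np.float64(7.499999999999999), np.float32(14.9)), (np.float64(14.999999999999998), np.float32(15.3)), (np.float64(0.0), np.float32(16.9)), (np.float64(22.5), np.float32(19.9)), (np.float64(29.999999999999996), np.float32(25.5)), (np.float64(352.5), np.float32(26.5)), (np.float64(37.5), np.float32(32.8)), (np.float64(345.0), np.float32(32.9)), (np.float64(45.0), np.float32(38.4)), (np.float64(187.5), np.float32(38.6))]
[ 249   94  100  115 6201] ((593.0339965820312, 20.965530395507812), (220.65188598632812, 264.60400390625), 85.11497497558594)
```

Both views agree on carrier yaw ≈ 9° and position ≈ (0.4335, 0.3425), so the mouth already faces roughly toward the rear. Next: refine the balance pose and find the arch.

```bash
python3 - <<'E'
from fit import *
F=np.load('frame.npy')
for D,nm in((t,'top'),(s,'side')):
    X=pts(D['d'],D['K'],D['T']).reshape(-1,3)
    for yaw in(-4.9,):
        a=np.radians(yaw);R=np.array([[np.cos(a),-np.sin(a)],[np.sin(a),np.cos(a)]])
        q=(X[:,:2]-[.55,.02])@R  # to balance axes about ref
        z=X[:,2]
        top=(z>.232)&(z<.25)&(abs(q[:,0])<.25)&(abs(q[:,1])<.13)
        g=q[top]
        # front edge per y-bin ; sides per x-bin
        fy=[(round(b*1000),(g[(abs(g[:,1]-b)<.006),0].min()*1000).round(1)) for b in np.arange(-.09,.1,.03)]
        sx=[(round(b*1000),(g[(abs(g[:,0]-b)<.006),1].min()*1000).round(1),(g[(abs(g[:,0]-b)<.006),1].max()*1000).round(1)) for b in np.arange(-.06,.12,.03)]
        print(nm,'z',np.median(z[top]).round(4),'front',fy,'sides',sx)
        hd=(z>.258)&(z<.275)&(abs(q[:,0])<.15)&(abs(q[:,1])<.08); h=q[hd]
        print('handle n',hd.sum(),h.min(0),h.max(0),h.mean(0),np.median(z[hd]))
        # hole edges along centre strips
        ins=(z<.225)&(z>.02)
        c=q[ins&(abs(q[:,1])<.05)&(abs(q[:,0])<.2)];
        # arch wires
        ar=(z>.15)&(z<.2)&(abs(q[:,0])<.1)&(abs(q[:,1])<.09)
        print('arch',ar.sum(),[(tuple((p*1000).round(0)),round(zz*1000)) for p,zz in zip(q[ar],z[ar])][:120])
def crop(p,u0,v0,w,h,W,H): return cv2.resize(p[v0:v0+h,u0:u0+w],(W,H),interpolation=cv2.INTER_CUBIC)
save('crop2.png',np.vstack([crop(t['p'],255,140,90,32,800,284),crop(s['p'],255,178,80,31,800,310)]))
E
```

```text
top z 0.2443 front [(-90, np.float64(-89.3)), (-60, np.float64(-88.5)), (-30, np.float64(-89.1)), (0, np.float64(-89.3)), (30, np.float64(-89.5)), (60, np.float64(-88.3)), (90, np.float64(-88.7))] sides [(-60, np.float64(-104.8), np.float64(114.5)), (-30, np.float64(-104.2), np.float64(114.4)), (0, np.float64(-105.4), np.float64(113.4)), (30, np.float64(-105.5), np.float64(114.2)), (60, np.float64(-105.4), np.float64(114.7)), (90, np.float64(-105.4), np.float64(113.2))]
handle n 132 [ 0.04362707 -0.03001608] [0.05440534 0.03847497] [0.0487075  0.00451722] 0.2663230342266355
arch 155 [((np.float64(45.0), np.float64(68.0)), 187), ((np.float64(50.0), np.float64(69.0)), 157), ((np.float64(51.0), np.float64(67.0)), 151), ((np.float64(42.0), np.float64(68.0)), 190), ((np.float64(39.0), np.float64(68.0)), 188), ((np.float64(36.0), np.float64(70.0)), 190), ((np.float64(36.0), np.float64(67.0)), 190), ((np.float64(34.0), np.float64(70.0)), 186), ((np.float64(34.0), np.float64(67.0)), 189), ((np.float64(44.0), np.float64(-36.0)), 189), ((np.float64(31.0), np.float64(69.0)), 192), ((np.float64(
[... 10399 characters left out ...]
 195), ((np.float64(-88.0), np.float64(-30.0)), 186), ((np.float64(-87.0), np.float64(-40.0)), 175), ((np.float64(-88.0), np.float64(-47.0)), 167), ((np.float64(-88.0), np.float64(-56.0)), 157), ((np.float64(13.0), np.float64(23.0)), 188), ((np.float64(10.0), np.float64(23.0)), 189), ((np.float64(9.0), np.float64(18.0)), 185), ((np.float64(-87.0), np.float64(-17.0)), 196), ((np.float64(-87.0), np.float64(-24.0)), 187), ((np.float64(-89.0), np.float64(-29.0)), 183), ((np.float64(-89.0), np.float64(-37.0)), 174), ((np.float64(-88.0), np.float64(-47.0)), 163), ((np.float64(-88.0), np.float64(-56.0)), 152), ((np.float64(10.0), np.float64(27.0)), 189), ((np.float64(10.0), np.float64(23.0)), 185)]
```

View pics/crop2.png

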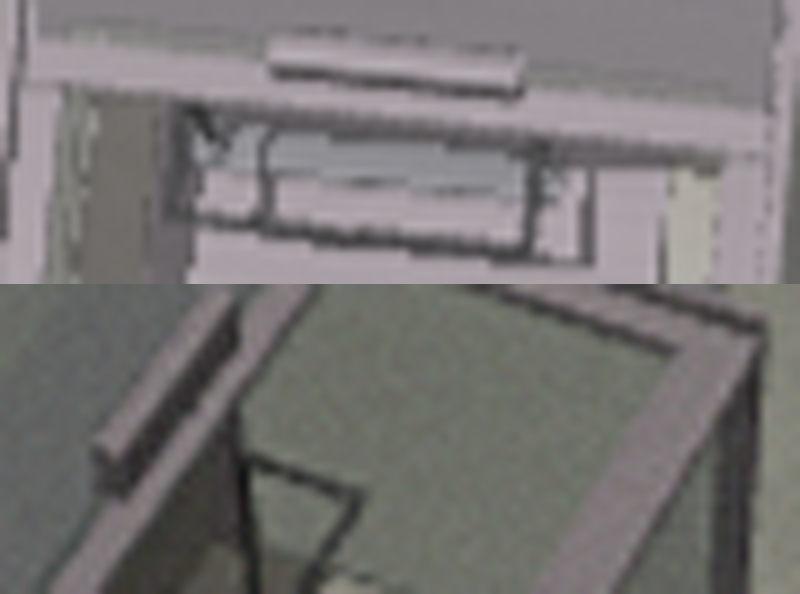

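Measured from the reference point (0.55, 0.02) at yaw -4.9°:

| Item | Measured | Meaning |
|---|---|---|
| Balance origin | x ≈ -3.6 mm, y ≈ +4.8 mm | Bar lies at x ≈ 15 of the balance, as stated |
| Arch legs | y -35.5 and 68 | 104 apart as stated, so the dip is at y ≈ 16.3, or about +11.5 of the balance |
| Cover handle | x ≈ 52 of the balance | Cover is about 0.11 m open |

Crop 2 shows the arch in the hole, with the bar along the row at about (190–590, 215–260) of the crop. I'll move toward the carrier now and check the hole's edges meanwhile.

```bash
python3 -m inch '[[0,0,-3.5,0,0,7,0.5],[0,0,-3.5,0,0,7,0.5],[0,0,-3.5,0,0,7,0.5],[0,0,-3.5,0,0,0,0.5],[2,-3,-3.5,0,0,0,0.5],[2,-4,0,0,0,0,0.5],[2,-4,0,0,0,0,0.5],[2,-4,0,0,0,0,0.5],[2,-4,0,0,0,0,0.5],[2,-4,0,0,0,0,0.5],[2,-4,0,0,0,0,0.5],[2,-4,0,0,0,0,0.5],[2,-4,0,0,0,0,0.5],[2,-4,0,0,0,0,0.5],[2,-4,0,0,0,0,0.5],[2,-4,0,0,0,0,0.5],[2,-4,0,0,0,0,0.5]]' 20
python3 - <<'E'
from fit import *
a=np.radians(-4.9);R=np.array([[np.cos(a),-np.sin(a)],[np.sin(a),np.cos(a)]])
for D,nm in((t,'top'),(s,'side')):
    X=pts(D['d'],D['K'],D['T']).reshape(-1,3); q=((X[:,:2]-[.55,.02])@R-[-.0036,.0048])*1000; z=X[:,2]*1000
    m=(abs(q[:,1]-45)<6)&(q[:,0]>-110)&(q[:,0]<130)&(z>230)&(z<252)
    o=np.argsort(q[m][:,0]); x=q[m][o,0]; zz=z[m][o]
    print(nm,'x profile:',[(int(b),int((abs(x-b)<2.5).sum()),round(float(np.median(zz[abs(x-b)<2.5])),1) if (abs(x-b)<2.5).any() else None) for b in range(-90,115,5)])
    m=(abs(q[:,0]+20)<8)&(z>230)&(z<252)&(abs(q[:,1])<120); print('y open gap',sorted(q[m][:,1].round(0))[::3])
    b=(abs(q[:,0]-15)<7)&(abs(q[:,1]-11.5)<50)&(z>174)&(z<198); o=np.argsort(q[b][:,1])
    yy=q[b][o,1]; zb=z[b][o]; xb=q[b][o,0]
    print('bar',[(int(c),round(zb[abs(yy-c)<2.5].mean(),1),round(xb[abs(yy-c)<2.5].mean(),1)) for c in range(-35,60,5) if (abs(yy-c)<2.5).any()])
E
```

```text
clock: 1.8
eef_pos: [0.5022, -0.118, 0.3973]
eef_rot: [180.0, 0.0, 0.1]
wrist_force: [-0.1, -0.7, -0.6]
finger_gap: 0.0442
top x profile: [(-90, 0, None), (-85, 9, 238.2), (-80, 10, 240.8), (-75, 8, 239.6), (-70, 10, 239.4), (-65, 5, 238.0), (-60, 0, None), (-55, 0, None), (-50, 0, None), (-45, 0, None), (-40, 0, None), (-35, 0, None), (-30, 0, None), (-25, 0, None), (-20, 0, None), (-15, 0, None), (-10, 0, None), (-5, 0, None), (0, 0, None), (5, 0, None), (10, 0, None), (15, 0, None), (20, 0, None), (25, 0, None), (30, 0, None), (35, 0, None), (40, 7, 244.3), (45, 7, 246.0), (50, 12, 245.0), (55, 8, 244.9), (60, 10, 244.7), (65, 11, 244.4), (70, 10, 244.1), (75, 10, 244.9), (80, 10, 244.8), (85, 12, 244.8), (90, 9, 246.5), (95, 10, 245.1), (100, 8, 245.4), (105, 13, 244.4), (110, 9, 244.6)]
y open gap [np.float64(-110.0), np.float64(-108.0), np.float64(-108.0), np.float64(-106.0), np.float64(-105.0), np.float64(-104.0), np.float64(-103.0), np.float64(-102.0), np.float64(-101.0), np.float64(-99.0), np.float64(-98.0), np.float64(-97.0), np.float64(-96.0), np.float64(-95.0), np.float64
[... 2431 characters left out ...]
64(15.1)), (-25, np.float64(187.6), np.float64(14.2)), (-20, np.float64(186.6), np.float64(14.2)), (-15, np.float64(189.4), np.float64(13.9)), (-10, np.float64(187.7), np.float64(15.3)), (0, np.float64(188.9), np.float64(13.9)), (5, np.float64(186.5), np.float64(15.6)), (10, np.float64(187.0), np.float64(14.1)), (15, np.float64(184.9), np.float64(12.4)), (20, np.float64(187.2), np.float64(14.4)), (25, np.float64(188.9), np.float64(13.9)), (30, np.float64(188.5), np.float64(14.8)), (35, np.float64(188.4), np.float64(13.6)), (40, np.float64(190.5), np.float64(13.6)), (45, np.float64(190.6), np.float64(15.2)), (50, np.float64(188.8), np.float64(14.0)), (55, np.float64(188.4), np.float64(14.9))]
```

```bash
python3 -m inch '[[-0.57,-3.84,0,0,0,0,0.5],[-0.57,-3.84,0,0,0,0,0.5],[-0.57,-3.84,0,0,0,0,0.5],[-0.57,-3.84,0,0,0,0,0.5],[-0.57,-3.84,0,0,0,0,0.5],[-0.57,-3.84,0,0,0,0,0.5],[-0.57,-3.84,0,0,0,0,0.5],[-0.57,-3.84,0,0,0,0,0.5],[-0.57,-3.84,0,0,0,0,0.5],[-0.57,-3.84,0,0,0,0,0.5],[-0.57,-3.84,0,0,0,0,0.5],[-0.57,-3.84,0,0,0,0,0.5],[0,0,0,0,0,-4.5,0.5],[0,0,0,0,0,-4.5,0.5],[0,0,4,0,0,0,0.5],[0,0,4,0,0,0,0.5],[0,0,4,0,0,0,0.5],[0,0,4,0,0,0,0.5],[0,0,2,0,0,0,0.5],[0,0,0,0,0,0,0.5]]'
python3 - <<'E'
from h import *
print(status.get_state()['eef_pos'],status.get_state()['eef_rot'])
a=[]
for n,b in(('top',(140,180)),('side',(240,280))):
    p,d,K,T,c=grab(n); a.append(cv2.resize(p[b[1]:b[1]+75,b[0]:b[0]+100],(400,300),interpolation=cv2.INTER_CUBIC))
save('pre.png',np.hstack(a))
E
```

```text
clock: 3.8
eef_pos: [0.4314, 0.3391, 0.2141]
eef_rot: [179.8, 0.3, 9.1]
wrist_force: [0.3, -1.2, 0.4]
finger_gap: 0.0439
[0.43138056 0.33910695 0.21412769] [179.81520258   0.33875807   9.0796413 ]
```

View pics/pre.png

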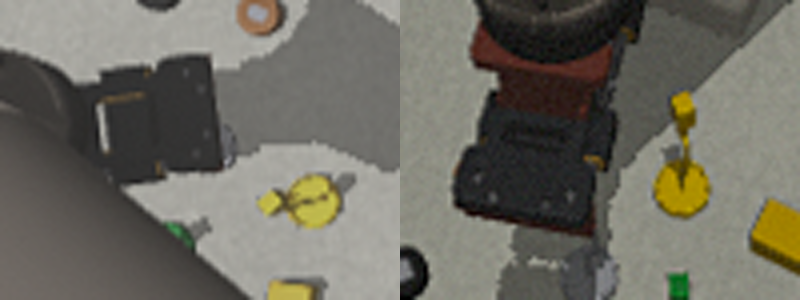

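The gripper hides the carrier from both cameras, so I'll rely on the fitted position. Before descending I hold still to see whether the measured pose is lagging.

```bash
python3 -m inch '[[0,0,0,0,0,0,0.5],[0,0,0,0,0,0,0.5]]'
```

```text
clock: 4.1
eef_pos: [0.4336, 0.3417, 0.219]
eef_rot: [-179.9, -0.1, 9.1]
wrist_force: [-0.5, -0.1, -0.3]
finger_gap: 0.0441
```

```bash
python3 -m inch '[[0,-0.1,2,0,0,0,0.5],[0,0,2,0,0,0,0.5],[0,0,2,0,0,0,0.5],[0,0,2,0,0,0,0.5],[0,0,2,0,0,0,0.5],[0,0,0.5,0,0,0,0.5],[0,0,0,0,0,0,0.5],[0,0,0,0,0,0,0.5]]'
```

```text
clock: 4.9
eef_pos: [0.4334, 0.3427, 0.1137]
eef_rot: [-179.9, -0.1, 9.1]
wrist_force: [0.3, 0.3, 0.1]
finger_gap: 0.0443
```

```bash
python3 -m inch '[[0,0,0,0,0,0,0.3],[0,0,0,0,0,0,0.2],[0,0,0,0,0,0,0.1],[0,0,0,0,0,0,0],[0,0,0,0,0,0,0],[0,0,0,0,0,0,0],[0,0,0,0,0,0,0]]' 25
```

```text
clock: 5.6
eef_pos: [0.4329, 0.3421, 0.1127]
eef_rot: [-180.0, -0.0, 9.1]
wrist_force: [-0.1, -0.5, 2.0]
finger_gap: 0.012
```

The gap is 12.0 mm, so the block is held on its y faces. Lift, turn and carry it above the hole.

```bash
python3 -m inch '[[0,0,-1,0,0,0,0],[0,0,-2,0,0,0,0],[0,0,-3,0,0,0,0],[0,0,-3,0,0,0,0],[0,0,-3,0,0,0,0],[0,0,-3,0,0,0,0],[0,0,-3,0,0,0,0],[0,0,-3,0,0,0,0],[0,0,-3,0,0,0,0],[0,0,-3,0,0,0,0],[0,0,-3,0,0,0,0],[0,0,-1,0,0,3,0],[0,0,0,0,0,3,0],[0,0,0,0,0,3.1,0],[0,0,0,0,0,0,0],[0,0,0,0,0,0,0]]'
python3 - <<'E'
from fit import *
for n in('top','side'):
    p,d,K,T,c=grab(n); np.savez(n+'1.npz',p=p,d=d,K=K,T=T); save(n+'1.png',p)
st=status.get_state(); print(st['eef_pos'],st['eef_rot'])
p=np.load('side1.npz')
(u,),_=proj([st['eef_pos']-[0,0,.05]],p['K'],p['T']); print(u)
u=u.astype(int); x0=max(0,u[0]-45); y0=max(0,u[1]-35)
save('c3.png',cv2.resize(p['p'][y0:y0+70,x0:x0+90],(720,560),interpolation=cv2.INTER_CUBIC)); print(x0,y0)
E
```

```text
clock: 7.2
eef_pos: [0.4325, 0.3419, 0.4225]
eef_rot: [180.0, 0.0, 0.1]
wrist_force: [0.2, -0.1, -1.2]
finger_gap: 0.0117
[0.43263535 0.34192147 0.42244878] [1.79987237e+02 1.55827152e-02 4.07780528e-02]
[278.73525973 281.53556011]
233 246
```

View pics/c3.png

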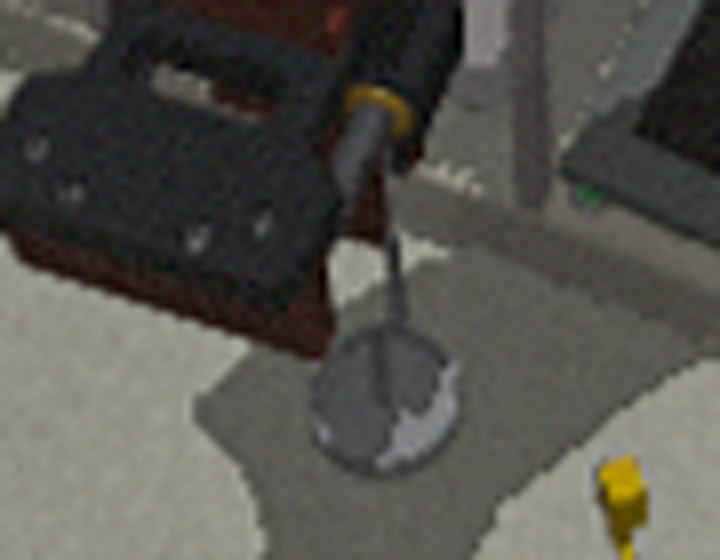

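The carrier is held upright, with its dish at side pixel ≈ (281,296), and the wrist force reads about 1.2 N as expected. Next I check where the dish is relative to the TCP.

```bash
python3 - <<'E'
from fit import *
for n in('side','top'):
    D=np.load(n+'1.npz'); X=pts(D['d'],D['K'],D['T'])
    m=(np.hypot(X[...,0]-.4326,X[...,1]-.342)<.05)&(X[...,2]>.300)&(X[...,2]<.330)
    k=X[m]; print(n,m.sum(), k.mean(0) if m.any() else '', k.min(0) if m.any() else'',k.max(0) if m.any() else'')
    if n=='side':
        (q,),_=proj([[.4326,.342,.3204]],D['K'],D['T']); v,u=np.nonzero(m); print('proj of nominal dish top centre',q,'seen bbox centre',(u.min()+u.max())/2,(v.min()+v.max())/2)
E
```

```text
side 287 [0.43149185 0.34438684 0.31677789] [0.41260442 0.32386664 0.30855565] [0.45107795 0.36323668 0.32993414]
proj of nominal dish top centre [280.23779222 293.96860187] seen bbox centre 280.5 296.0
top 13 [0.43295427 0.32292588 0.3147161 ] [0.4236588  0.32183566 0.30931422] [0.44158578 0.32488161 0.32023771]
```

```bash
python3 -m inch '[[0.6,2,0,0,0,0,0],[0.95,3.04,0,0,0,0,0],[0.95,3.04,0,0,0,0,0],[0.95,3.04,0,0,0,0,0],[0.95,3.04,0,0,0,0,0],[0.95,3.04,0,0,0,0,0],[0.95,3.04,0,0,0,0,0],[0.95,3.04,0,0,0,0,0],[0.95,3.04,0,0,0,0,0],[0.95,3.04,0,0,0,0,0],[0.4,1.06,0,0,0,0,0],[0,0,0,0,0,2.5,0],[0,0,0,0,0,2.4,0],[0,0,0,0,0,0,0],[0,0,0,0,0,0,0],[0,0,0,0,0,0,0]]'
```

```text
clock: 8.9
eef_pos: [0.5281, 0.0383, 0.4225]
eef_rot: [-180.0, 0.0, -4.8]
wrist_force: [0.2, -0.1, -1.7]
finger_gap: 0.0121
```

```bash
python3 -m inch '[[0,0,1,0,0,0,0],[0,0,2,0,0,0,0],[0,0,2,0,0,0,0],[0,0,2,0,0,0,0],[0,0,2,0,0,0,0],[0,0,2,0,0,0,0],[0,0,2,0,0,0,0],[0,0,2,0,0,0,0],[0,0,2,0,0,0,0],[0,0,2,0,0,0,0],[0,0,0.2,0,0,0,0],[0,0,0,0,0,0,0],[0,0,0,0,0,0,0]]'
python3 - <<'E'
from h import *
st=status.get_state(); print(st['eef_pos'],st['eef_rot'],st['wrist_force'])
a=[]
for n,b in(('top',(250,100)),('side',(225,160))):
    p,d,K,T,c=grab(n); np.savez(n+'2.npz',p=p,d=d,K=K,T=T); a.append(cv2.resize(p[b[1]:b[1]+100,b[0]:b[0]+100],(400,400),interpolation=cv2.INTER_CUBIC))
save('low.png',np.hstack(a))
E
```

```text
clock: 10.2
eef_pos: [0.5287, 0.0379, 0.2314]
eef_rot: [-180.0, -0.1, -4.9]
wrist_force: [-0.1, -0.3, -1.4]
finger_gap: 0.0117
[0.52873861 0.03794946 0.23136101] [-1.79980688e+02 -7.93250163e-02 -4.91760465e+00] [-0.09075721 -0.27413225 -1.42035628]
```

View pics/low.png

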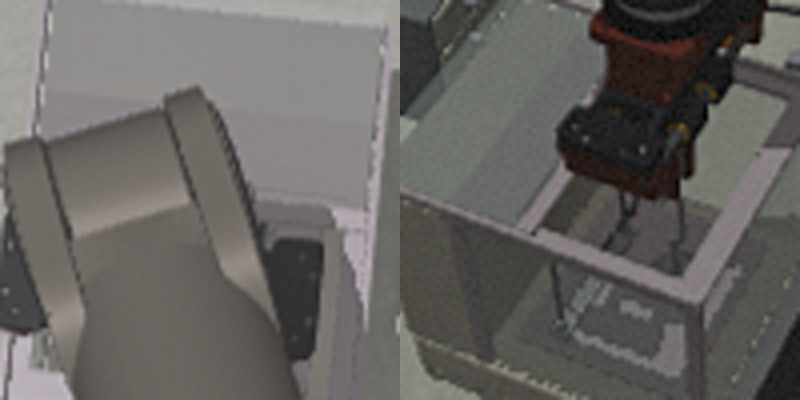

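The side view shows the hand over the hole, with the carrier inside the shield in front of the bar and nothing touching. Next I move back 3.4 cm.

```bash
python3 -m inch '[[0.5,0,0,0,0,0,0],[1,0,0,0,0,0,0],[1,0,0,0,0,0,0],[0.7,0,0,0,0,0,0],[0.2,0,0,0,0,0,0],[0,0,0,0,0,0,0],[0,0,0,0,0,0,0]]'
python3 - <<'E'
from fit import *
st=status.get_state(); e=st['eef_pos']; print(e,st['wrist_force'])
a=np.radians(-4.9);R=np.array([[np.cos(a),-np.sin(a)],[np.sin(a),np.cos(a)]])
B=lambda X:((X[...,:2]-[.55,.02])@R-[-.0036,.0048])*1000
print('tcp in balance',B(e))
p,d,K,T,c=grab('side'); np.savez('side3.npz',p=p,d=d,K=K,T=T)
(u,),_=proj([e-[0,0,.05]],K,T); u=u.astype(int)
save('c4.png',cv2.resize(p[u[1]-30:u[1]+30,u[0]-40:u[0]+40],(800,600),interpolation=cv2.INTER_CUBIC)); print(u)
E
```

```text
clock: 11.0
eef_pos: [0.5618, 0.0349, 0.2303]
eef_rot: [180.0, 0.0, -4.9]
wrist_force: [0.2, -0.7, -1.5]
finger_gap: 0.0118
[0.56179553 0.03492018 0.2302993 ] [ 0.24911518 -0.68373783 -1.52138924]
tcp in balance [14.07798938 11.07319071]
[282 212]
```

View pics/c4.png

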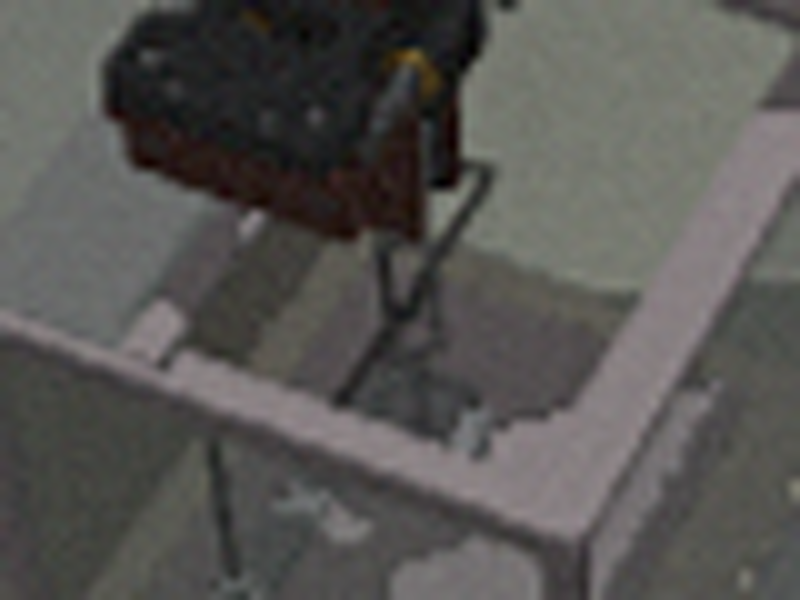

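```bash
cat > ov.py <<'E'
from fit import *
a=np.radians(-4.9);R=np.array([[np.cos(a),-np.sin(a)],[np.sin(a),np.cos(a)]])
def W(p): p=np.array(p,float)/1000; q=p.copy(); q[:,:2]=(p[:,:2]+[-.0036,.0048])@R.T+[.55,.02]; return q
D=np.load('side3.npz')
for nm,p in dict(bar=[[15,63.5,187.7],[15,16.5,187.7],[15,14,180.7],[15,9,180.7],[15,6.5,187.7],[15,-40.5,187.7]],
   carrier=[[14,11,117.6+20],[14,11,117.6+42],[7,11,117.6+52],[7,11,212.6],[21,11,212.6],[21,11,202.6]]).items():
    q,_=proj(W(p),D['K'],D['T']); print(nm,[tuple(r) for r in (((q+.5-[282-40,212-30])*10).round().astype(int))])
E
python3 ov.py
```

```text
bar [(np.int64(325), np.int64(419)), (np.int64(402), np.int64(303)), (np.int64(407), np.int64(312)), (np.int64(415), np.int64(300)), (np.int64(418), np.int64(279)), (np.int64(490), np.int64(171))]
carrier [(np.int64(422), np.int64(397)), (np.int64(418), np.int64(351)), (np.int64(438), np.int64(338)), (np.int64(431), np.int64(244)), (np.int64(388), np.int64(228)), (np.int64(390), np.int64(250))]
```

The projected model matches the image: bar end predicted at (490,171) and seen there, post matched at about (432,290), and dip predicted and seen near (407,312). Lowering.

```bash
python3 -m inch '[[0.08,-0.04,0.5,0,0,0,0],[0,0,0.6,0,0,0,0],[0,0,0.6,0,0,0,0],[0,0,0,0,0,0,0],[0,0,0,0,0,0,0]]'; python3 -m inch '[[0,0,0.2,0,0,0,0],[0,0,0.2,0,0,0,0],[0,0,0,0,0,0,0],[0,0,0,0,0,0,0]]';  python3 -m inch '[[0,0,0.2,0,0,0,0],[0,0,0,0,0,0,0],[0,0,0,0,0,0,0]]'
```

```text
clock: 11.55
eef_pos: [0.5627, 0.0352, 0.2132]
eef_rot: [180.0, 0.0, -4.9]
wrist_force: [-0.4, -0.3, -1.2]
finger_gap: 0.0116
clock: 11.95
eef_pos: [0.5629, 0.0352, 0.2095]
eef_rot: [180.0, -0.0, -4.9]
wrist_force: [0.4, -0.0, -1.4]
finger_gap: 0.0118
clock: 12.25
eef_pos: [0.5628, 0.0351, 0.2074]
eef_rot: [180.0, 0.0, -4.9]
wrist_force: [-0.4, 0.7, -2.0]
finger_gap: 0.0114
```

The crown is at 189.7, below the level-bar height, with no contact yet, so it is entering the dip. I continue in small steps.

```bash
python3 -m inch '[[0,0,0.2,0,0,0,0],[0,0,0,0,0,0,0],[0,0,0,0,0,0,0]]'; python3 -m inch '[[0,0,0.1,0,0,0,0],[0,0,0,0,0,0,0],[0,0,0,0,0,0,0]]';  python3 -m inch '[[0,0,0.1,0,0,0,0],[0,0,0,0,0,0,0],[0,0,0,0,0,0,0]]'
```

```text
clock: 12.55
eef_pos: [0.5628, 0.0352, 0.2054]
eef_rot: [180.0, 0.0, -4.9]
wrist_force: [0.2, 0.8, -1.3]
finger_gap: 0.0115
clock: 12.85
eef_pos: [0.563, 0.0352, 0.2045]
eef_rot: [-180.0, -0.0, -4.9]
wrist_force: [-0.1, -0.7, -1.7]
finger_gap: 0.0119
clock: 13.15
eef_pos: [0.563, 0.0352, 0.2036]
eef_rot: [-180.0, -0.0, -4.9]
wrist_force: [0.5, 0.2, 0.2]
finger_gap: 0.0119
```

Contact: the arch now carries the weight, with the crown at about 186. One more half-millimetre, then release.

```bash
python3 -m inch '[[0,0,0.05,0,0,0,0],[0,0,0,0,0,0,0],[0,0,0,0,0,0,0]]' && python3 -m inch '[[0,0,0,0,0,0,0.16],[0,0,0,0,0,0,0.2],[0,0,0,0,0,0,0.25],[0,0,0,0,0,0,0.3],[0,0,0,0,0,0,0.35],[0,0,0,0,0,0,0.4],[0,0,0,0,0,0,0.4],[0,0,0,0,0,0,0.4],[0,0,0,0,0,0,0.4]]'
```

```text
clock: 13.45
eef_pos: [0.563, 0.0352, 0.2031]
eef_rot: [-180.0, -0.0, -4.9]
wrist_force: [0.9, 0.0, 0.3]
finger_gap: 0.0119
clock: 14.35
eef_pos: [0.5629, 0.0352, 0.203]
eef_rot: [180.0, 0.0, -4.9]
wrist_force: [0.5, -0.3, -0.7]
finger_gap: 0.0351
```

```bash
python3 - <<'E'
from ov import *
p,d,K,T,c=grab('side'); np.savez('side4.npz',p=p,d=d,K=K,T=T)
print(status.get_state()['wrist_force'])
save('c5.png',cv2.resize(p[182:242,242:322],(800,600),interpolation=cv2.INTER_CUBIC))
E
```

```text
bar [(np.int64(325), np.int64(419)), (np.int64(402), np.int64(303)), (np.int64(407), np.int64(312)), (np.int64(415), np.int64(300)), (np.int64(418), np.int64(279)), (np.int64(490), np.int64(171))]
carrier [(np.int64(422), np.int64(397)), (np.int64(418), np.int64(351)), (np.int64(438), np.int64(338)), (np.int64(431), np.int64(244)), (np.int64(388), np.int64(228)), (np.int64(390), np.int64(250))]
[0.31100852 0.59407498 0.46123883]
```

View pics/c5.png

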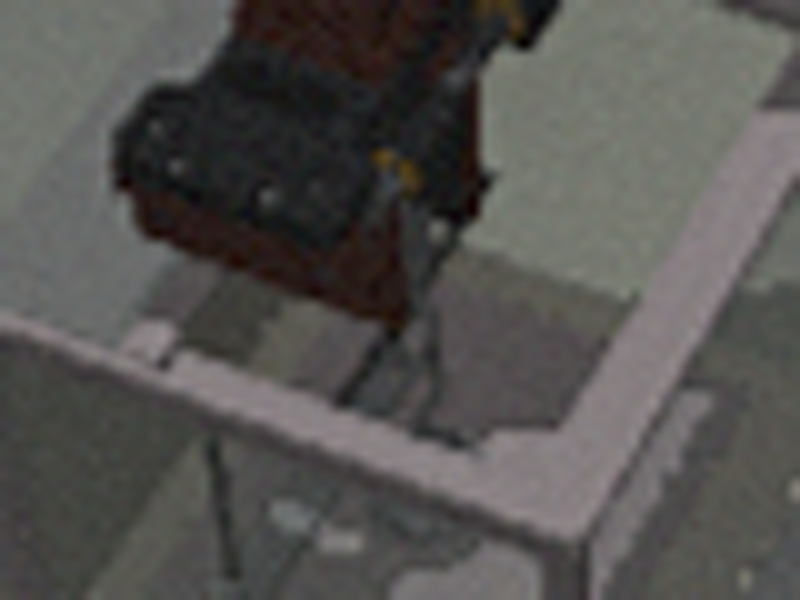

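The hand is open to 35 mm with the carrier's stem between the fingers (post at about (432,370)), hanging on the bar. I retreat straight up and check.

```bash
python3 -m inch '[[0,0,-0.5,0,0,0,0.4],[0,0,-1,0,0,0,0.4],[0,0,-2,0,0,0,0.4],[0,0,-3,0,0,0,0.4],[0,0,-3,0,0,0,0.4],[0,0,-3,0,0,0,0.4],[0,0,-1,0,0,0,0.4],[0,0,0,0,0,0,0.4],[0,0,0,0,0,0,0.4]]'
python3 - <<'E'
from ov import *
print(status.get_state()['wrist_force'])
p,d,K,T,c=grab('side'); np.savez('side5.npz',p=p,d=d,K=K,T=T)
save('c6.png',cv2.resize(p[182:242,242:322],(800,600),interpolation=cv2.INTER_CUBIC))
X=pts(d,K,T); B=((X[...,:2]-[.55,.02])@R-[-.0036,.0048])*1000
z=X[...,2]*1000
m=(abs(B[...,0]-15)<15)&(abs(B[...,1]-11.5)<12)&(z>203)&(z<235); b=B[m]; zz=z[m]
print('block',m.sum(),b.min(0),b.max(0),b.mean(0),zz.max(),zz.min())
q,_=proj(W([[15,11.5,185-95+k] for k in(11,42,52,95,117,143)]),K,T); print(((q+.5-[242,182])*10).round())
E
```

```text
clock: 15.3
eef_pos: [0.5623, 0.035, 0.337]
eef_rot: [180.0, 0.1, -4.9]
wrist_force: [0.4, 0.3, -1.0]
finger_gap: 0.0353
bar [(np.int64(325), np.int64(419)), (np.int64(402), np.int64(303)), (np.int64(407), np.int64(312)), (np.int64(415), np.int64(300)), (np.int64(418), np.int64(279)), (np.int64(490), np.int64(171))]
carrier [(np.int64(422), np.int64(397)), (np.int64(418), np.int64(351)), (np.int64(438), np.int64(338)), (np.int64(431), np.int64(244)), (np.int64(388), np.int64(228)), (np.int64(390), np.int64(250))]
[ 0.36291386  0.28229705 -1.04636898]
block 47 [7.16603241 6.44979147] [21.91205035 20.47004201] [13.95063417 15.69739943] 234.0010902334375 204.2001200717364
[[424. 469.]
 [419. 408.]
 [418. 388.]
 [410. 297.]
 [406. 248.]
 [402. 189.]]
```

View pics/c6.png

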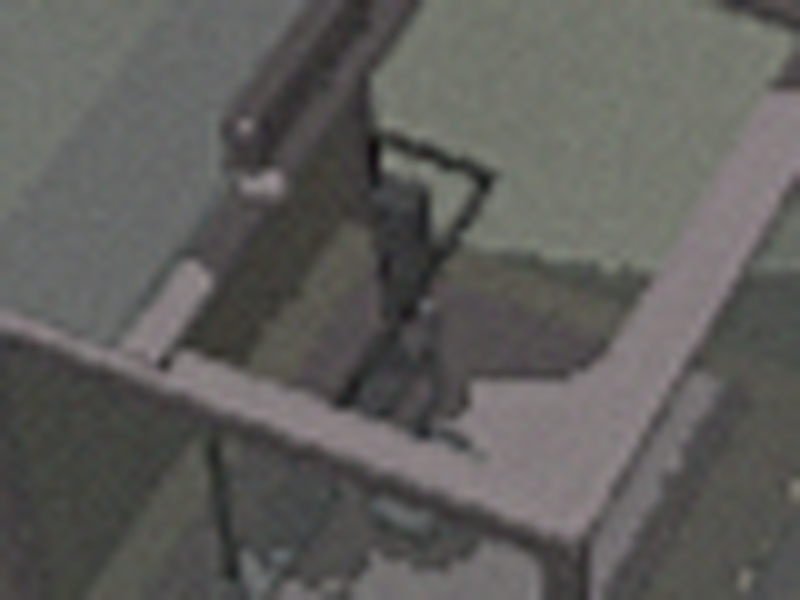

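The carrier hangs in the dip. Its block top is at crop (402,190), against a prediction of (402,189) for the seated height; on the level bar it would be about 14 px higher. Next I close the fingers and come down behind the cover handle to push the cover shut.

```bash
python3 -m inch '[[1,0.2,0,0,0,0,0],[1.5,0.25,0,0,0,0,0],[1.5,0.25,0,0,0,0,0],[1.5,0.25,0,0,0,0,0],[1,0.2,0,0,0,0,0],[0,0,0,0,0,0,0],[0,0,2,0,0,0,0],[0,0,2,0,0,0,0],[0,0,2,0,0,0,0],[0,0,1.3,0,0,0,0],[0,0,0.7,0,0,0,0],[0,0,0,0,0,0,0],[0,0,0,0,0,0,0]]'
```

```text
clock: 16.65
eef_pos: [0.6271, 0.0183, 0.2587]
eef_rot: [-180.0, -0.1, -4.9]
wrist_force: [0.1, -0.3, 0.1]
finger_gap: 0.0004
```

```bash
python3 -m inch '[[0,0,0.3,0,0,0,0],[-0.5,0,0,0,0,0,0],[-0.5,0,0,0,0,0,0],[-0.5,0,0,0,0,0,0],[-0.5,0,0,0,0,0,0],[-1,0,0,0,0,0,0],[-1,0,0,0,0,0,0]]' && python3 -m inch '[[-1,0,0,0,0,0,0],[-1,0,0,0,0,0,0],[-1,0,0,0,0,0,0],[-1,0,0,0,0,0,0],[-1,0,0,0,0,0,0],[-1,0,0,0,0,0,0],[-0.5,0,0,0,0,0,0],[-0.5,0,0,0,0,0,0],[0,0,0,0,0,0,0]]'
python3 - <<'E'
from ov import *
e=status.get_state()['eef_pos'];print('tcp',((e[:2]-[.55,.02])@R-[-.0036,.0048])*1000)
X=0
for n in('side',):
    p,d,K,T,c=grab(n); X=pts(d,K,T); B=((X[...,:2]-[.55,.02])@R-[-.0036,.0048])*1000; z=X[...,2]*1000
    m=(z>259)&(z<272)&(abs(B[...,1])<45)&(B[...,0]<60)&(B[...,0]>-90); b=B[m]
    print(m.sum(),np.percentile(b[:,0],[2,20,50,80,98]),np.percentile(b[:,1],[2,98]))
E
```

```text
clock: 17.35
eef_pos: [0.5863, 0.0216, 0.2553]
eef_rot: [-180.0, -0.0, -4.9]
wrist_force: [2.0, 0.3, 0.2]
finger_gap: 0.0008
clock: 18.25
eef_pos: [0.5161, 0.0276, 0.2548]
eef_rot: [180.0, 0.1, -4.9]
wrist_force: [1.0, -0.0, -0.5]
finger_gap: 0.0001
bar [(np.int64(325), np.int64(419)), (np.int64(402), np.int64(303)), (np.int64(407), np.int64(312)), (np.int64(415), np.int64(300)), (np.int64(418), np.int64(279)), (np.int64(490), np.int64(171))]
carrier [(np.int64(422), np.int64(397)), (np.int64(418), np.int64(351)), (np.int64(438), np.int64(338)), (np.int64(431), np.int64(244)), (np.int64(388), np.int64(228)), (np.int64(390), np.int64(250))]
tcp [-30.79642017  -0.1512357 ]
107 [-52.82715322 -51.46171416 -47.79696993 -43.30601143 -30.84229806] [-29.84307105  34.69044483]
```

```bash
python3 -m inch '[[-0.4,0,0,0,0,0,0],[-0.3,0,0,0,0,0,0],[0,0,0,0,0,0,0]]' ; python3 -m inch '[[-0.2,0,0,0,0,0,0],[0,0,0,0,0,0,0],[0,0,0,0,0,0,0]]';  python3 -m inch '[[-0.1,0,0,0,0,0,0],[0,0,0,0,0,0,0],[0,0,0,0,0,0,0]]'
```

```text
clock: 18.6
eef_pos: [0.5096, 0.0281, 0.2548]
eef_rot: [180.0, 0.0, -4.9]
wrist_force: [0.2, -0.4, -0.2]
finger_gap: 0.0008
clock: 18.9
eef_pos: [0.5079, 0.0284, 0.255]
eef_rot: [-180.0, 0.0, -4.9]
wrist_force: [-0.3, -1.1, -0.1]
finger_gap: 0.0005
clock: 19.2
eef_pos: [0.5072, 0.0285, 0.255]
eef_rot: [-180.0, -0.0, -4.9]
wrist_force: [1.1, 0.3, -0.1]
finger_gap: 0.0008
```

```bash
for i in 1; do python3 -m inch '[[-0.1,0,0,0,0,0,0],[0,0,0,0,0,0,0],[0,0,0,0,0,0,0]]'; python3 -m inch '[[-0.1,0,0,0,0,0,0],[0,0,0,0,0,0,0],[0,0,0,0,0,0,0]]'; python3 -m inch '[[-0.1,0,0,0,0,0,0],[0,0,0,0,0,0,0],[0,0,0,0,0,0,0]]'; done
```

```text
clock: 19.5
eef_pos: [0.5061, 0.0286, 0.255]
eef_rot: [-180.0, 0.0, -4.9]
wrist_force: [1.2, 0.6, 0.4]
finger_gap: 0.0001
clock: 19.8
eef_pos: [0.505, 0.0287, 0.255]
eef_rot: [-180.0, 0.0, -4.9]
wrist_force: [0.4, 0.1, -0.2]
finger_gap: 0.0005
clock: 20.1
eef_pos: [0.5047, 0.0287, 0.2551]
eef_rot: [-180.0, -0.1, -4.9]
wrist_force: [4.5, 0.0, -3.3]
finger_gap: 0.0004
```

At -42 the force jumps to 4.5 N and motion stops, which is the shut stop, as predicted. I back off, rise clear and check.

```bash
python3 -m inch '[[0.5,0,0,0,0,0,0],[0.7,0,0,0,0,0,0],[0,0,0,0,0,0,0],[0,0,-2,0,0,0,0],[0,0,-4,0,0,0,0],[0,0,-4,0,0,0,0],[0,0,-4,0,0,0,0],[0,4,-4,0,0,0,0],[0,4,0,0,0,0,0],[0,4,0,0,0,0,0],[0,4,0,0,0,0,0],[0,4,0,0,0,0,0],[0,4,0,0,0,0,0],[0,4,0,0,0,0,0],[0,0,0,0,0,0,0],[0,0,0,0,0,0,0]]'
python3 - <<'E'
from ov import *
print(status.get_state()['wrist_force'])
a=[]
for n,b in(('top',(250,95,100)),('side',(242,182,80))):
    p,d,K,T,c=grab(n); np.savez(n+'9.npz',p=p,d=d)
    X=pts(d,K,T); B=((X[...,:2]-[.55,.02])@R-[-.0036,.0048])*1000; z=X[...,2]*1000
    m=(z>259)&(z<272)&(abs(B[...,1])<45)&(B[...,0]<60)&(B[...,0]>-90); h=B[m]
    print(n,'handle',m.sum(),h.min(0),h.max(0),h.mean(0))
    g=(z>200)&(z<239)&(abs(B[...,0]-15)<14)&(abs(B[...,1]-11.5)<14)
    if g.any(): print('block',g.sum(),B[g].mean(0),np.percentile(z[g],[0,50,98]))
    a.append(cv2.resize(p[b[1]:b[1]+b[2],b[0]:b[0]+b[2]],(400,400),interpolation=cv2.INTER_CUBIC))
save('end.png',np.hstack(a))
E
```

```text
clock: 21.7
eef_pos: [0.492, -0.2472, 0.4299]
eef_rot: [-180.0, 0.1, -5.0]
wrist_force: [0.7, 0.7, -0.0]
finger_gap: 0.0007
bar [(np.int64(325), np.int64(419)), (np.int64(402), np.int64(303)), (np.int64(407), np.int64(312)), (np.int64(415), np.int64(300)), (np.int64(418), np.int64(279)), (np.int64(490), np.int64(171))]
carrier [(np.int64(422), np.int64(397)), (np.int64(418), np.int64(351)), (np.int64(438), np.int64(338)), (np.int64(431), np.int64(244)), (np.int64(388), np.int64(228)), (np.int64(390), np.int64(250))]
[ 0.70294013  0.69996444 -0.02495264]
top handle 126 [-62.88085941 -33.90008556] [-52.89817519  34.17767661] [-58.11613451  -0.21276847]
block 1 [20.63876636 24.13081906] [238.81164665 238.81164665 238.81164665]
side handle 92 [-63.99049936 -32.4915752 ] [-52.81783069  36.92520494] [-59.42826878   4.22810746]
```

View pics/end.png

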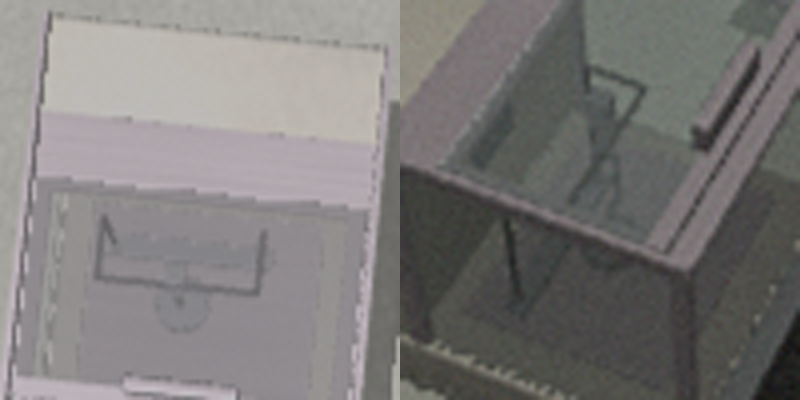

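The cover is shut: the handle is at x -58.1 of the balance against a nominal -58. The carrier still hangs in the arch, with its block at side crop (600,95), unchanged. The arm is clear.

```bash
python3 -c "
from workcell import job_done, status
print(status.get_state()['dq'].round(2)); print(job_done())"
```

```text
[-0.62 -0.28 -0.39  0.06  0.19 -0.07  0.09]
the job is handed in; nothing more can be done
None
```

The steel carrier is hanging in the dip of the arch, and the top cover is shut. I handed the job in at about 22 s on the robot's clock; no verdict was reported.

I gripped the carrier by its block (gap 12 mm) and lowered it through the hole in front of the bar. Then I moved it back and let it down into the dip, which I found from the arch legs at y ≈ +11.5 mm of the balance. After letting go, I pushed the cover shut from behind its handle until it met the stop at about 4.5 N.

**Last checks:**
- **Carrier:** before release, the arm's pose put the crown at about z 185–186 mm. After release, the block's top was at the pixel predicted for a carrier seated in the dip. It looked upright and unchanged once the cover was shut.
- **Cover:** the handle is at x = -58.1 mm of the balance in the top camera and -59.4 mm in the side camera (nominal -58).
- **Robot:** it stood clear above the bench at hand-in, and the wrist-force readings stayed within a few newtons throughout.

**Weak points:**
- The cover started about 0.11 m open, not the full 0.125 m.
- The shut cover left no usable depth reading of the carrier, so that last check was by eye.
- I had no direct reading of the force on the pan.
- I did not re-measure the other things on the bench; the arm never went near them below carrying height except when picking up the carrier.

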